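# Check a spring tension gauge at its set mark

## Task

Check the bench tension gauge: take the red-handled pin from the wooden rack and push it fully home in the eye of the gauge's brass draw block. By the pin, pull the sprung block out until its red pointer stands over the green marker and hold it there for a good second, then let it slide back gently all the way, without letting it snap, and leave the pin seated in the eye. Leave the other pins, the amber bottle and the red cup alone.

Things in the scene. Friction and masses are not known exactly. Their poses are not given: they have to be found in the camera images.
- pin_red: loose pin 76 mm tall, 60 g, upright in a rack hole: round bright red grip 16 mm across (z 32 to 76 mm) on a steel collar 22 mm across, 4 mm thick (underside at z 28), on a round steel shank 8 mm across, 28 mm long, tapered over its last 5 mm. Origin at the shank's tip, z up the pin. Mass may differ by 30 percent
- pin_red_shoulder (a point): underside centre of the red pin's collar, 28 mm above the tip, on the pin's axis
- rack: fixed wooden block 60 x 210 x 40 mm (x, y, z), origin at the centre of its underside, with three holes 13 mm across and 34 mm deep in its top, in a row along its y at -70, 0 and +70 mm. The pins stand in it, collars resting on the top, upright
- gauge: fixed tension gauge: grey bench plate 340 x 110 x 12 mm, origin at the centre of its underside; blue housing 70 mm wide, top at 60 mm, with a dial (to 65 mm), from x = +5 to +165 mm. A steel bar 12 mm square comes out of the housing towards the gauge's -x and carries the brass draw block. A paper scale lies on the plate on the +y side of the block
- eye (a point): centre of the eye's mouth: a vertical through hole 10.5 mm across, 2 mm chamfer, in the top of the brass draw block (36 x 36 x 30 mm, top 46 mm above the table). Moves with the block; axes as the gauge's. At home it lies at x = -70 mm, y = 0 of the gauge, 75 mm clear of the housing. The pin is home when its collar lies on the block
- pointer (a point): tip region of the thin red pointer on the +y side of the draw block, 40 mm beside the eye's axis in the gauge's y and level with it in x, 28 mm above the table; moves with the block
- draw (a joint): how far the draw block is pulled out along the gauge's -x, 0 (home, against its stop) to 0.060 m. A spring pulls it home: 1.5 N at home plus 1 N per 10 mm (4.5 to 6.5 N at the mark); let go, it snaps back; a gentle return stays below 0.15 m/s
- mark: fixed green marker block 7 x 20 x 6 mm with a white centre line, on the scale strip, 40 mm from the gauge's centreline in +y; origin at its centre underside, axes parallel to the gauge's. It stands 30 to 50 mm out from the pointer's home position. The pointer is over it while its x in this frame is within 3.5 mm of 0
- pin_yellow: loose pin 76 mm tall, 60 g, upright in a rack hole: round yellow grip 16 mm across (z 32 to 76 mm) on a steel collar 22 mm across, 4 mm thick (underside at z 28), on a round steel shank 11 mm across, 28 mm long, tapered over its last 5 mm. Origin at the shank's tip, z up the pin; too thick for the eye. Leave it
- pin_black: loose pin 76 mm tall, 60 g, upright in a rack hole: round black grip 16 mm across (z 32 to 76 mm) on a steel collar 22 mm across, 4 mm thick (underside at z 28), on a round steel shank 11 mm across, 28 mm long, tapered over its last 5 mm. Origin at the shank's tip, z up the pin; too thick for the eye. Leave it
- amber: loose amber glass bottle with white cap, 60 mm across, 125 mm tall, origin at the centre of its underside. Leave it
- cup: loose red plastic cup, 84 mm across the rim, 95 mm tall, origin at the centre of its underside. Leave it

How it is judged:
On the way, in this order (a step that is already met when the one before it is completed fails the run):
1. the red pin is fully home in the eye: collar within 3 mm of the block's top and 3.5 mm of the eye's axis, upright within 0.12 rad (horizontal distance between pin_red_shoulder and eye below 0.0035 m and z of pin_red_shoulder in the frame of eye below 0.003 m and angle between pin_red's own z axis and vertical below 0.12 rad), for 0.2 s.
2. pulled by the pin, not by fingers on the block, the pointer stays over the green marker (within 3.5 mm) for 0.8 s, the pin still in the eye (collar within 10 mm of the top) (x of pointer in the frame of mark between -0.0035 and 0.0035 m and contact force between gauge and the fingers below 0.5 N and contact force between pin_red and gauge above 1 N and horizontal distance between pin_red_shoulder and eye below 0.006 m and z of pin_red_shoulder in the frame of eye below 0.01 m), for 0.8 s.
At the end, for the whole second after the job is handed in: The draw block is back home (within 3 mm), the red pin stands at rest and upright (within 0.12 rad) in the eye, its collar within 3 mm of the block's top and within 3.5 mm of the eye's axis (all of step 1 and value of joint draw below 0.003 m and linear speed of pin_red below 0.02 m/s); the robot touches nothing.
It fails at once if the draw block snaps back (faster than 0.15 m/s while more than 5 mm out) (velocity of joint draw below -0.15 m/s and value of joint draw above 0.005 m).
It fails at once if another pin is moved by more than 15 mm (distance of any of pin_yellow, pin_black from where it was at the start of the episode above 0.015 m).
It fails at once if the bottle or the cup is moved by more than 25 mm or tipped over (distance of any of amber, cup from where it was at the start of the episode above 0.025 m or angle between any of amber, cup's own z axis and vertical above 0.4 rad).
It also fails if it takes over 54 s, if anything falls off the work surface, if the arm or the gripper's body presses on something with over 40 N, if the wrist force passes 120 N, or if a joint passes its speed limit or range.

## Robot

A 6-joint arm with a two-finger parallel gripper is mounted at the origin on the work surface. World frame = base frame: x ahead of the robot, y to its left, z up, the work surface at z = 0. Lengths are in m, angles in rad, forces in N, time in s.
With the tool pointing down it reaches from about 0.325 to 0.9 m from the base axis. Payload 6.1 kg.
Tool frame: the origin (TCP) lies midway between the tips of the shut fingers; the grasp point (between the pads) lies 19 mm behind it; z points along the fingers, y is the line along which they close (so a half turn about z gives the same grasp; the last joint's range is limited). The gripper opens to 85 mm and grips with 20 to 120 N. Pads are 22 mm wide; open, the fingers measure 114 mm over their backs; the gripper's body (76 mm by 85 mm) begins 54 mm behind the grasp point. The pads swing forward as they close: fully open they stand 13 mm farther back than shut.
Start: joints at [1.124, 0.22, 1.526, -0, 1.395, -0.126], TCP at [0.197, 0.593, 0.231] pointing down, gripper open.
Joint ranges: [-2.98, 2.98], [-0.91, 2.08], [0.09, 2.57], [-1.24, 4.39], [0.2, 2.65], [-2.68, 2.68]. Speed limits (rad/s): [2.57, 2.57, 3.01, 3.14, 3.14, 3.14].

## Interface

Orientations are given as [roll, pitch, yaw] about the fixed x, y, z axes, in that order (R = Rz(yaw) Ry(pitch) Rx(roll)).
In Python, from plant import movep, move_l, set_joints, gripper_to, hold, inverse_kinematics, observe, get_image, get_calibration, Unreachable, job_done gives the robot as it stands. Calls block until the motion is done:
- movep(position, orientation): joint-space move of the TCP to a pose.
- move_l(position, feed=0.15, rotation=None, max_force=None): straight line of the TCP; rotation=None keeps the orientation; feed is the mean speed in m/s. With max_force (N) it stops when the force on the tool has changed by that much, and returns True; else False.
- set_joints(angles): joint-space move.
- gripper_to(opening, f_grip=None): finger opening in m; f_grip is the grip in N (None keeps the last); returns when the fingers have stopped.
- hold(seconds).
- inverse_kinematics(position, orientation): joint angles nearest the present ones, or None.
- observe(): the state.
- get_image(name): name is "scene" or "side" or "wrist"; returns (picture, depth): 400x640x3 uint8, red, green, blue; 400x640 float32, m along the optical axis (not along the pixel's ray), 0 where there is no reading.
- get_calibration(name): a dict with "intrinsics" (3x3 intrinsics, pixels), "world_from_camera" (4x4, takes a point from camera to world coordinates). Camera axes: x right, y down, z forward; pixel columns grow to the right and rows downward; lengths in m; the calibration is good to about 2 mm. A picture is of the moment at which its call begins: read the wrist's pose just before it. get_calibration takes no time and is no camera call; for the wrist camera it gives the pose at the moment of the call.
A pose or a line that the arm cannot do raises Unreachable and nothing moves.
- job_done(): hands the job in; it is judged then, once.
The state is a dict: "time_s": time; "q": joint angles; "joint_velocities": joint speeds; "joint_torque": joint torques, N m; "eef_pos": TCP position; "tcp_rot": TCP orientation; "ft_force": force on the tool from outside, world axes, zero at the start; "torque": the same for the moment, N m; "opening": finger opening in m; "grasp_force": force on a finger pad.
Only numpy, scipy, OpenCV 4.12 (cv2) and the standard library are available. Lean on these libraries where they do the work, as an engineer would, in place of code of your own. Each camera call takes 0.05 s, during which the arm holds its last target. There are 200 camera calls.

## Working session

There is one attempt and no reset: what is moved stays moved. The work goes in short steps, each a Python script; the robot and the scene stay as the last script left them, time stands still between calls to the robot, and variables do not carry over. Pictures are saved under pics/ and viewed, at most 10 in all, crops included, and the job is handed in when it is done.

```bash
mkdir -p pics; ls
python3 - <<'E'
from plant import *
import cv2, numpy as np, pickle
o=observe();print(o['time_s'],o['eef_pos'],o['tcp_rot'],o['opening'])
d={}
for n in("scene","side","wrist"):
    c=get_calibration(n);p,z=get_image(n);d[n]=(p,z,c)
    print(n,np.round(c['intrinsics'],1).tolist(),np.round(c['world_from_camera'],3).tolist())
pickle.dump(d,open('d0.pkl','wb'))
cv2.imwrite('pics/a.png',d['scene'][0][:,:,::-1])
cv2.imwrite('pics/b.png',d['side'][0][:,:,::-1])
E
```

```text
pics
0.0 [0.19679417 0.59256938 0.2302026 ] [-3.13968204e+00 -2.70536255e-04  2.82082781e+00] 0.0849323769762941
scene [[434.6, 0.0, 328.1], [0.0, 434.6, 205.2], [0.0, 0.0, 1.0]] [[0.672, 0.422, -0.609, 1.357], [0.741, -0.365, 0.564, -0.723], [0.016, -0.83, -0.557, 0.785], [0.0, 0.0, 0.0, 1.0]]
side [[391.1, 0.0, 321.9], [0.0, 391.1, 200.4], [0.0, 0.0, 1.0]] [[-0.906, -0.306, 0.292, 0.285], [-0.422, 0.63, -0.652, 0.646], [0.016, -0.714, -0.7, 0.775], [0.0, 0.0, 0.0, 1.0]]
wrist [[336.0, 0.0, 324.8], [0.0, 336.0, 200.8], [0.0, 0.0, 1.0]] [[0.315, 0.905, 0.287, 0.122], [0.949, -0.3, -0.098, 0.617], [-0.002, 0.303, -0.953, 0.375], [0.0, 0.0, 0.0, 1.0]]
```

View pics/a.png

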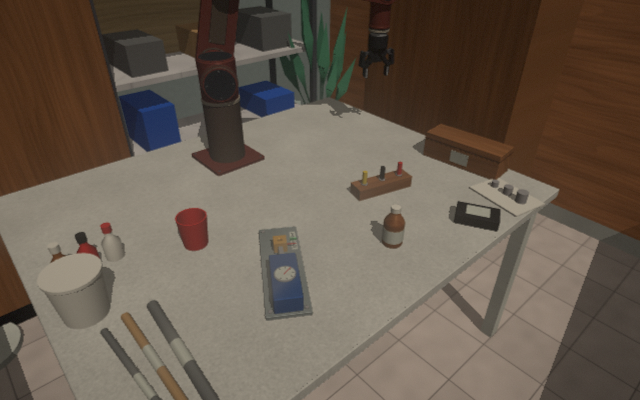

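View pics/b.png

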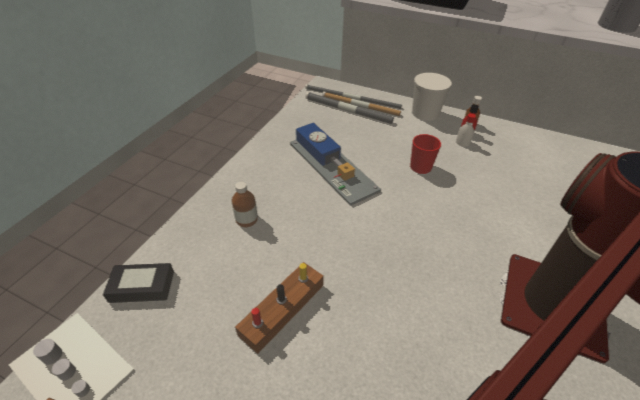

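The scene view shows the rack at about (381,183), with the red pin at the right end at (400,168). The gauge plate is around (285,270), the brass block at (279,243), the cup at (193,230) and the bottle at (394,228). The side view shows the red pin at (257,317), the block at (346,171) and the green mark near (341,185). I'll turn these into rough world positions.

```bash
cat > h.py <<'E'
import numpy as np, cv2
def cloud(p,z,c):
    K=c['intrinsics'];T=np.array(c['world_from_camera']);v,u=np.mgrid[:400,:640]
    P=np.stack([(u-K[0][2])/K[0][0]*z,(v-K[1][2])/K[1][1]*z,z],-1)
    return P@T[:3,:3].T+T[:3,3]
def masks(p):
    h=cv2.cvtColor(p,cv2.COLOR_RGB2HSV).astype(int);H,S,V=h[...,0],h[...,1],h[...,2]
    return dict(red=((H<5)|(H>174))&(S>180)&(V>70),brass=(H>10)&(H<24)&(S>120)&(V>110),yellow=(H>22)&(H<32)&(S>150)&(V>90),
      green=(H>45)&(H<85)&(S>80)&(V>60),blue=(H>105)&(H<125)&(S>120)&(V>50))
E
python3 - <<'E'
import pickle;from h import *
d=pickle.load(open('d0.pkl','rb'))
for n in('scene','side'):
    p,z,c=d[n];W=cloud(p,z,c);m=masks(p)
    for k,a in m.items():
        a=a&(z>0)&(W[...,2]>.005)&(W[...,2]<.2)&(W[...,0]>.2)&(W[...,0]<1)&(abs(W[...,1])<.7)
        N,l,s,ce=cv2.connectedComponentsWithStats(a.astype(np.uint8))
        for i in range(1,N):
            if s[i,4]>=8:
                q=W[l==i];print(n,k,s[i,4],ce[i].round(),np.median(q,0).round(3),q.min(0).round(3),q.max(0).round(3))
    a=(z>0)&(W[...,2]>.036)&(W[...,2]<.044)&(W[...,0]>.2)&(W[...,0]<1)
    # rack top candidates near
    for (u0,u1,v0,v1) in ([(345,420,165,200)] if n=='scene' else [(235,330,262,350)]):
        b=np.zeros_like(a);b[v0:v1,u0:u1]=1;q=W[a&b];r=cv2.minAreaRect((q[:,:2]*1000).astype(np.float32));print(n,'rack',r,len(q))
E
```

```text
scene brass 39 [365. 176.] [0.532 0.202 0.075] [0.521 0.197 0.051] [0.536 0.21  0.09 ]
scene brass 14 [396. 218.] [0.772 0.071 0.099] [0.769 0.064 0.093] [0.776 0.076 0.104]
scene brass 52 [277. 239.] [ 0.579 -0.19   0.046] [ 0.564 -0.207  0.042] [ 0.593 -0.167  0.049]
scene rack ((545.3776245117188, 274.5577392578125), (213.9099884033203, 67.49654388427734), 76.47832489013672) 533
side red 41 [470. 116.] [ 0.303 -0.536  0.105] [ 0.289 -0.637  0.049] [ 0.317 -0.522  0.108]
side red 9 [435. 149.] [ 0.365 -0.321  0.096] [ 0.358 -0.369  0.062] [ 0.373 -0.309  0.099]
side red 23 [255. 311.] [0.557 0.341 0.089] [0.552 0.335 0.087] [0.563 0.348 0.093]
side brass 42 [338.  97.] [ 0.781 -0.594  0.02 ] [ 0.736 -0.598  0.015] [ 0.832 -0.589  0.024]
side brass 51 [384. 108.] [ 0.598 -0.594  0.019] [ 0.545 -0.602  0.016] [ 0.653 -0.587  0.024]
side brass 104 [346. 168.] [ 0.584 -0.188  0.047] [ 0.563 -0.209  0.04 ] [ 0.606 -0.163  0.051]
side brass 16 [234. 197.] [0.772 0.095 0.094] [0.766 0.091 0.085] [0.776 0.102 0.105]
side brass 743 [299. 283.] [0.523 0.223 0.041] [0.489 0.167 0.036] [0.56  0.272 0.091]
side brass 609 [272. 310.] [0.547 0.304 0.041] [0.515 0.256 0.038] [0.58  0.34  0.045]
side brass 378 [250. 330.] [0.566 0.361 0.041] [0.533 0.328 0.037] [0.594 0.38  0.045]
side yellow 59 [303. 270.] [0.522 0.21  0.086] [0.516 0.202 0.052] [0.529 0.214 0.091]
side blue 138 [307. 130.] [ 0.759 -0.29   0.061] [ 0.72  -0.33   0.058] [ 0.788 -0.236  0.065]
side blue 183 [325. 146.] [ 0.673 -0.239  0.061] [ 0.639 -0.274  0.057] [ 0.712 -0.206  0.065]
side rack ((541.9230346679688, 273.22369384765625), (211.17239379882812, 62.445919036865234), 75.56976318359375) 2116
```

Both views agree. The red pin's top is near (0.557, 0.341, 0.088), the rack lies at 75.5°, the eye is near (0.584,-0.188), and the gauge's x axis points at about -30°. Next I'll move the wrist camera over the red pin.

Run:
```python
from plant import *
from h import *
import pickle
yaw=np.radians(75.6)
movep([.545,.30,.22],[np.pi,0,yaw])
c=get_calibration('wrist');p,z=get_image('wrist');pickle.dump((p,z,c),open('d1.pkl','wb'))
o=observe();print(o['time_s'],o['eef_pos'],o['tcp_rot'])
W=cloud(p,z,c);m=masks(p)
cv2.imwrite('pics/c.png',p[:,:,::-1])
for k in('red','yellow'):
    a=m[k]&(z>0)&(W[...,2]>.05)&(W[...,2]<.1)
    q=W[a];print(k,len(q),q.min(0).round(4),q.max(0).round(4))
    t=q[q[:,2]>.084];print(' top',len(t),cv2.minEnclosingCircle((t[:,:2]*1000).astype(np.float32)),np.median(t,0).round(4))
a=(W[...,2]>.037)&(W[...,2]<.043)&(z>0);q=W[a];print(cv2.minAreaRect((q[:,:2]*1000).astype(np.float32)))
```

```text
1.8667 [0.54432206 0.30118225 0.22006594] [-3.14140370e+00 -3.14542934e-04  1.32161529e+00]
red 307 [0.5509 0.3329 0.0602] [0.5659 0.3483 0.0913]
 top 286 ((558.3291015625, 340.40478515625), 7.824308395385742) [0.5585 0.3407 0.0893]
yellow 239 [0.5171 0.1976 0.0504] [0.5315 0.2125 0.0912]
 top 187 ((523.8675537109375, 205.28460693359375), 7.7977776527404785) [0.5244 0.2056 0.0894]
((666.5796508789062, 259.2774353027344), (334.3495178222656, 312.6072082519531), 74.32038879394531)
```

View pics/c.png

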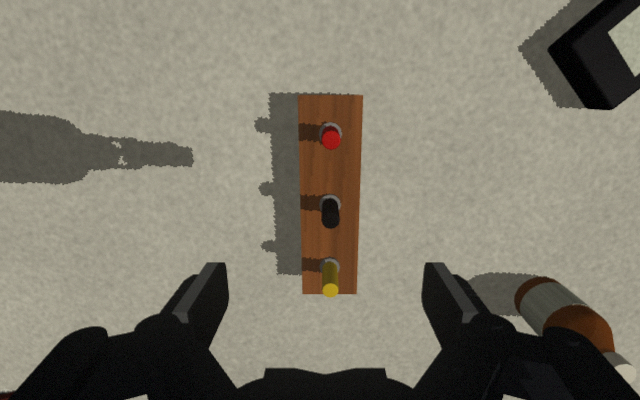

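The wrist view shows the red pin's top at (331,138), black at (330,212) and yellow at (330,290), with the rack straight in the image and the bottle well clear at right. The radius (7.8 mm), height and rack line all match the given sizes. I'll grasp, lift and then look at the gauge.

Run:
```python
from plant import *
from h import *
import pickle
yaw=np.radians(75.7);x,y=.5583,.3404
gripper_to(.05,40)
movep([x,y,.15],[np.pi,0,yaw])
print(move_l([x,y,.053],feed=.1,max_force=8), observe()['eef_pos'])
gripper_to(.0,60)
o=observe();print(o['time_s'],o['opening'],o['grasp_force'],o['eef_pos'],o['ft_force'])
move_l([x,y,.17],feed=.15)
o=observe();print(o['time_s'],o['opening'],o['grasp_force'],o['eef_pos'],o['ft_force'])
g=np.radians(-30);ey=np.array([.584,-.188]);gy=np.array([-np.sin(g),np.cos(g)])
t=ey-gy*.07
movep([*t,.21],[np.pi,0,np.radians(60)])
c=get_calibration('wrist');p,z=get_image('wrist');o=observe();print(o['time_s'],o['eef_pos'],o['opening'])
s=[(n,)+get_image(n)+(get_calibration(n),) for n in('scene','side')]
pickle.dump(((p,z,c),s),open('d2.pkl','wb'))
cv2.imwrite('pics/d.png',p[:,:,::-1])
```

```text
False [0.55900858 0.34074598 0.05397517]
4.2583 0.014437028021298036 58.39944005012512 [0.55879738 0.34065351 0.05383692] [-0.29850792 -0.05759526  4.8334998 ]
5.1917 0.014354241320136992 58.620813488960266 [0.5574979  0.34002964 0.16852877] [-0.10809442  0.60209877 -0.19347578]
7.3583 [ 0.54942644 -0.24761122  0.20988519] 0.014489731410732072
```

View pics/d.png

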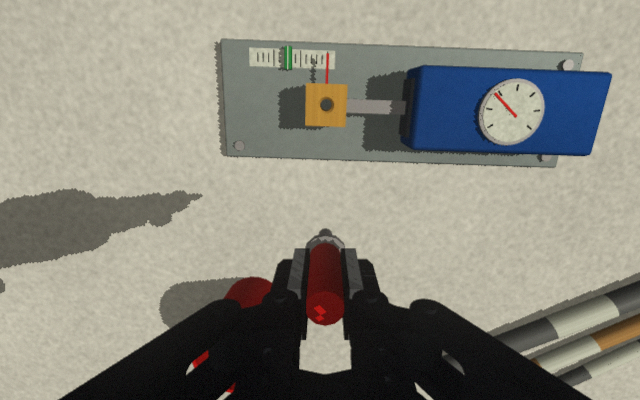

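The pin is held with its tip at (325,232). The brass block's eye is at (327,104), the red pointer at about (327,65), the green mark at (288,58) and the dial at (512,112). I'll measure the eye, the axis, the mark and the pin in the hand.

```bash
cat >> h.py <<'E'
def ray(uv,zw,c):
    K=c['intrinsics'];T=np.array(c['world_from_camera']);uv=np.atleast_2d(uv).astype(float)
    d=np.c_[(uv[:,0]-K[0][2])/K[0][0],(uv[:,1]-K[1][2])/K[1][1],np.ones(len(uv))]@T[:3,:3].T
    o=T[:3,3];return o+d*((zw-o[2])/d[:,2])[:,None]
def gauge(p,z,c):
    W=cloud(p,z,c);m=masks(p);r={}
    roi=np.zeros(z.shape,bool);roi[:200]=1
    b=roi&m['brass']&(abs(W[...,2]-.046)<.004)
    N,l,s,ce=cv2.connectedComponentsWithStats(b.astype(np.uint8));i=1+s[1:,4].argmax()
    uv=np.argwhere(l==i)[:,::-1];r['block']=cv2.minAreaRect((ray(uv,.046,c)[:,:2]*1000).astype(np.float32));r['bz']=W[l==i][:,2].mean()
    x,y,w,h,_=s[i];g=cv2.cvtColor(p,cv2.COLOR_RGB2GRAY);sub=(g[y+6:y+h-6,x+6:x+w-6]<85)
    uv=np.argwhere(sub)[:,::-1]+[x+6,y+6];q=ray(uv,.046,c)[:,:2];r['hole']=cv2.minEnclosingCircle((q*1000).astype(np.float32));r['holec']=q.mean(0)
    a=roi&m['green']&(z>0);uv=np.argwhere(a)[:,::-1];r['mark']=cv2.minAreaRect((ray(uv,.018,c)[:,:2]*1000).astype(np.float32));r['markz']=np.median(W[a][:,2])
    a=roi&m['red']&(abs(W[...,2]-.028)<.006);uv=np.argwhere(a)[:,::-1]
    if len(uv)>3:r['ptr']=cv2.minAreaRect((ray(uv,.028,c)[:,:2]*1000).astype(np.float32));r['ptrz']=W[a][:,2].mean();r['ptrn']=len(uv);r['ptrm']=ray(uv,.028,c).mean(0)
    a=roi&m['blue']&(abs(W[...,2]-.06)<.004);r['housing']=cv2.minAreaRect((W[a][:,:2]*1000).astype(np.float32))
    return r
E
python3 - <<'E'
import pickle;from h import *
(w,s)=pickle.load(open('d2.pkl','rb'))
for k,v in gauge(*w).items():print(k,np.array2string(np.array(v),precision=4) if not isinstance(v,tuple) else [np.round(x,1) for x in v])
p,z,c=w;W=cloud(p,z,c);m=masks(p)
h=cv2.cvtColor(p,cv2.COLOR_RGB2HSV).astype(int)
tcp=np.array([0.54942644,-0.24761122,0.20988519])
a=m['red']&(np.hypot(*(W[...,:2]-tcp[:2]).transpose(2,0,1))<.03)&(z>0)
print('grip',len(W[a]),np.median(W[a],0).round(4),W[a].min(0).round(4),W[a].max(0).round(4))
a=(np.hypot(*(W[...,:2]-tcp[:2]).transpose(2,0,1))<.015)&(z>0)&(W[...,2]<.205)&(W[...,2]>.15)
for z0 in np.arange(.16,.205,.005):
    q=W[a&(abs(W[...,2]-z0)<.0025)]
    if len(q):print(z0.round(3),len(q),((q.min(0)+q.max(0))/2-tcp).round(4),(q.max(0)-q.min(0)).round(4))
big=cv2.resize(np.vstack([p[30:180,220:400],p[215:345,220:400]])[:,:,::-1],None,fx=2.1,fy=2.1,interpolation=2)
cv2.imwrite('pics/e.png',big)
n,p2,z2,c2=s[1]
W2=cloud(p2,z2,c2);aa=masks(p2)['red']&(np.linalg.norm(W2-(tcp+[0,0,.02]),axis=2)<.06);print('side',aa.sum(),np.argwhere(aa).mean(0) if aa.any() else '')
cv2.imwrite('pics/f.png',cv2.resize(p2[60:260,230:470,::-1],None,fx=3,fy=3,interpolation=2))
E
```

```text
block [array([ 583., -189.]), array([36.1, 36.1]), np.float64(58.1)]
bz 0.0475
hole [array([ 583.8, -189.5]), np.float64(5.8)]
holec [ 0.584  -0.1891]
mark [array([ 573.1, -136. ]), array([19.8,  6.5]), np.float64(58.3)]
markz 0.0198
ptr [array([ 599.7, -162.6]), array([23.7,  1.4]), np.float64(57.7)]
ptrz 0.0305
ptrn 43
ptrm [ 0.5994 -0.1632  0.028 ]
housing [array([ 714.1, -271. ]), array([ 69.5, 159.8]), np.float64(58.2)]
grip 1647 [ 0.5489 -0.2436  0.2452] [ 0.5319 -0.2551  0.2048] [ 0.556 -0.224  0.297]
0.175 22 [ 0.0003  0.0018 -0.034 ] [0.0059 0.0043 0.0028]
0.18 32 [ 0.0004  0.0018 -0.0303] [0.0058 0.0041 0.004 ]
0.195 1 [ 0.0049  0.0085 -0.0124] [0. 0. 0.]
0.2 361 [ 0.0012  0.0049 -0.0099] [0.0177 0.0125 0.005 ]
side 0
```

View pics/e.png

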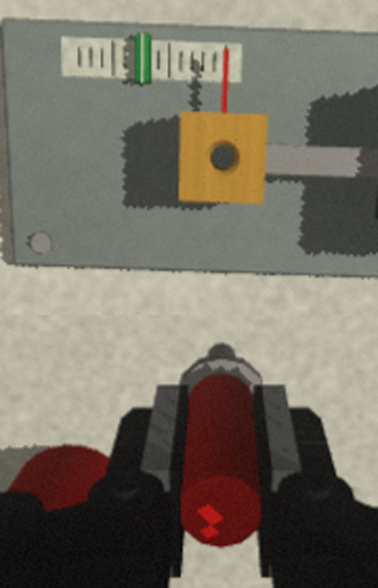

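View pics/f.png

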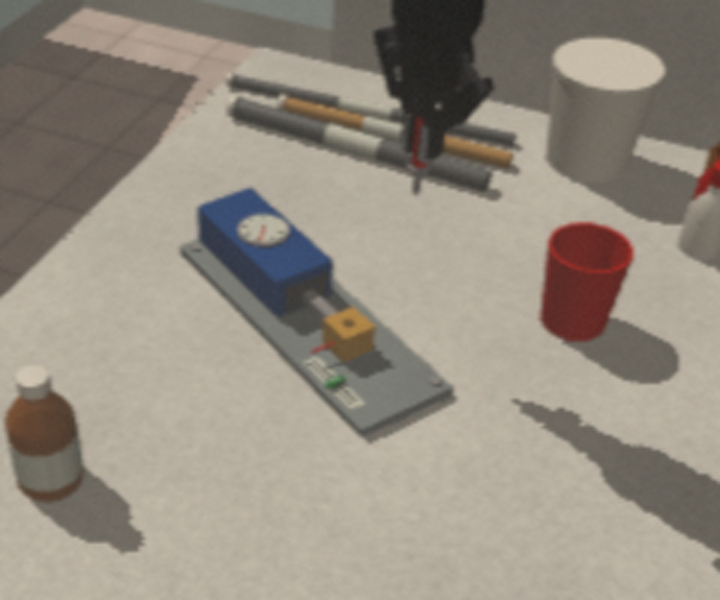

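The views agree: the block measures 36.1 mm, the mark 19.8 × 6.5 mm and the housing 69.5 × 159.8 mm, all at about -31.8°. The mark sits about 37 mm out and 39.5 mm to the side. The crop shows the pin upright between the pads, and the side crop shows everything clear. Next I'll work out the pin's axis in the hand from its silhouette.

Run:
```python
import pickle;from h import *
(w,s)=pickle.load(open('d2.pkl','rb'));p,z,c=w
tcp=np.array([0.54942644,-0.24761122,0.20988519]);g=np.radians(-31.8);gx=np.array([np.cos(g),np.sin(g)]);gy=np.array([-gx[1],gx[0]])
ty=np.radians(60);tx=np.array([np.cos(ty),np.sin(ty)]) # tool x ~ gy
def rep(n,uv,zz):
    for b in (0,.0015):
        q=ray(uv,zz+b,c)[0,:2]-tcp[:2];print(n,b,'gx',(q@gx*1000).round(2),'gy',(q@gy*1000).round(2))
rep('tip edge (axis+~2.5)',(324.8,228.5),.168)
rep('shank centre',(324.8,232),.175)
rep('collar front (axis+11)',(325.2,235.5),.196)
rep('grip top centre',(325.2,215+(505-315)/2.1),.2435)
Ti=np.linalg.inv(c['world_from_camera'])
for zz in(0.17,.21):
    q=Ti@[*tcp[:2],zz,1];print('tcp axis px',q[0]/q[2]*c['intrinsics'][0][0]+c['intrinsics'][0][2],q[1]/q[2]*c['intrinsics'][0][0]+c['intrinsics'][1][2])
# same-camera rack measurement check of TCP vs commanded
```

```text
tip edge (axis+~2.5) 0 gx -0.57 gy 0.12
tip edge (axis+~2.5) 0.0015 gx -0.59 gy 0.73
shank centre 0 gx -0.59 gy 0.83
shank centre 0.0015 gx -0.61 gy 1.46
collar front (axis+11) 0 gx -0.61 gy 7.81
collar front (axis+11) 0.0015 gx -0.64 gy 8.47
grip top centre 0 gx -0.37 gy -0.58
grip top centre 0.0015 gx -0.41 gy 0.47
tcp axis px 325.76049556783204 230.005256096745
tcp axis px 325.9591743860966 262.3648586814239
```

```bash
cat >> h.py <<'E'
G=np.radians(-31.8);gx=np.array([np.cos(G),np.sin(G)]);gy=np.array([-gx[1],gx[0]]);YAW=np.radians(58.2)
EYE=np.array([.5838,-.1892])
E
python3 - <<'E'
from plant import *
from h import *
import pickle
t=EYE+.0005*gx+.0018*gy
movep([*t,.13],[np.pi,0,YAW]);move_l([*t,.103],feed=.06);hold(.2)
e=observe()['eef_pos'];print(e[:2]-t,e)
t2=t-(e[:2]-t);move_l([*t2,.101],feed=.03);hold(.2)
o=observe();print(o['time_s'],(o['eef_pos'][:2]-t)*1000,o['eef_pos'],o['ft_force'],o['tcp_rot'])
c=get_calibration('wrist');p,z=get_image('wrist');cs=get_calibration('scene');ps,zs=get_image('scene')
pickle.dump(((p,z,c),(ps,zs,cs),t2,o),open('d3.pkl','wb'))
a=cv2.resize(p[200:340,240:420,::-1],None,fx=4,fy=4,interpolation=2)
cv2.imwrite('pics/g.png',a)
E
```

```text
[ 0.00032053 -0.00015392] [ 0.58549399 -0.18808759  0.10345617]
9.2167 [-0.27964944  0.13469938] [ 0.58489382 -0.18779897  0.10106319] [-0.64795713 -0.51725167 -0.65537403] [3.14147382e+00 1.85960119e-05 1.01582527e+00]
```

View pics/g.png

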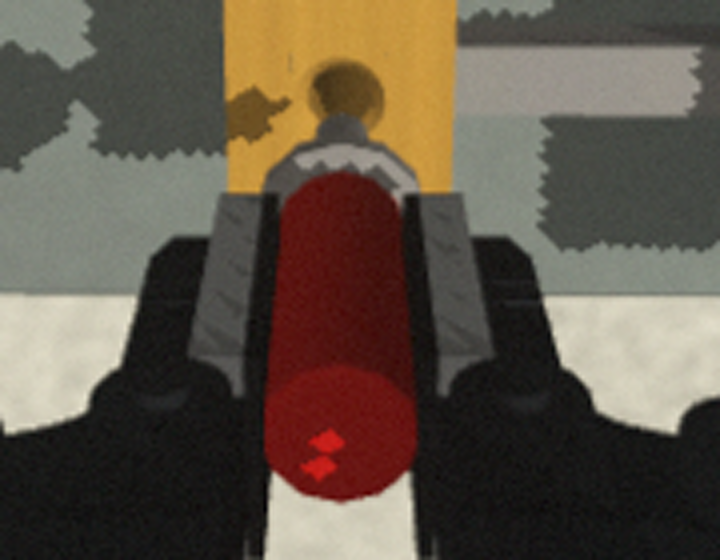

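The crop shows the eye at about pixel (326.5,223.8), the pin tip's front edge at (325.5,228.5), and the collar just below it. I'll check this numerically and then insert with a force guard.

Run:
```python
from h import *
import pickle
(w,s,t2,o)=pickle.load(open('d3.pkl','rb'));c=w[2];e=o['eef_pos'][:2]
for b in(0,.0015):
    h=ray((326.5,223.75),.046+b,c)[0,:2]-e;q=ray((325.5,228.5),.0593+b,c)[0,:2]-e;k=ray((325.5,236.3),.0873+b,c)[0,:2]-e
    print('eye-tcp',h@gx*1000,h@gy*1000,'tip edge-tcp',q@gx*1000,q@gy*1000,'collar front',k@gx*1000,k@gy*1000)
```

```text
eye-tcp 0.5355179053889281 -1.9942371530513119 tip edge-tcp -0.12852919272621915 0.23717215469663974 collar front -0.18900986378957113 7.502334081812062
eye-tcp 0.5272893002844741 -1.39944277932326 tip edge-tcp -0.13198951801394432 0.8565097550910604 collar front -0.1925092416819005 8.162469269159484
```

Run:
```python
from plant import *
from h import *
import pickle
t2=pickle.load(open('d3.pkl','rb'))[2]+.0004*gx
r=move_l([*t2,.056],feed=.03,max_force=12)
o=observe();print(r,o['time_s'],o['eef_pos'],o['ft_force'],o['torque'],o['opening'])
hold(.3);o=observe();print(o['eef_pos'],o['ft_force'],o['torque'])
```

```text
True 10.5667 [ 0.5850292  -0.18802507  0.05980126] [-0.27337378 -0.38854269  4.91292406] [ 0.09692908  0.23415194 -0.03195871] 0.014668704698149989
[ 0.58502747 -0.18802289  0.05981364] [-1.55416098  0.32484966  5.67032504] [0.06637413 0.16342669 0.05887684]
```

The TCP stopped at z = 0.0598, exactly the height predicted for the collar on the block, with small side forces, so the pin is home. Now I'll pull slowly and measure pointer against mark.

```bash
cat >> h.py <<'E'
def pm(p,z,c):
    "pointer minus mark along gauge x (mm), with checks"
    W=cloud(p,z,c);m=masks(p);K=c['intrinsics']
    roi=np.zeros(z.shape,bool);roi[:225]=1
    a=roi&m['green']&(abs(W[...,2]-.018)<.006);b=roi&m['red']&(abs(W[...,2]-.029)<.006)
    A=ray(np.argwhere(a)[:,::-1],.0195,c)[:,:2];B=ray(np.argwhere(b)[:,::-1],.0295,c)[:,:2]
    if len(A)<5 or len(B)<5: return None,len(A),len(B)
    ax,bx=A@gx*1000,B@gx*1000
    return (np.median(bx)-(ax.min()+ax.max())/2).round(2),'markw',np.ptp(ax).round(1),'ptrw',np.ptp(bx).round(1),'dy',((np.median(B@gy)-np.median(A@gy))*1000).round(1),len(A),len(B)
E
python3 - <<'E'
from plant import *
from h import *
import pickle
e=np.array(observe()['eef_pos'])
c=get_calibration('wrist');p,z=get_image('wrist');print('home',pm(p,z,c))
t=e[:2]-.036*gx
r=move_l([*t,e[2]],feed=.025)
hold(.1);o=observe();print(r,o['time_s'],(o['eef_pos'][:2]-e[:2])@gx,o['eef_pos'],o['ft_force'],o['torque'])
c=get_calibration('wrist');p,z=get_image('wrist');print(pm(p,z,c))
pickle.dump(((p,z,c),e),open('d4.pkl','wb'));cv2.imwrite('pics/i.png',p[:,:,::-1])
E
```

```text
home (np.float64(35.98), 'markw', np.float64(7.6), 'ptrw', np.float64(1.6), 'dy', np.float64(-10.5), 388, 133)
False 12.575 -0.03582181588702877 [ 0.5545359  -0.16922198  0.05982842] [ 3.46808027 -3.98077241  3.71973921] [-0.59785651 -0.73635007 -0.03865544]
(np.float64(2.24), 'markw', np.float64(6.7), 'ptrw', np.float64(1.7), 'dy', np.float64(-13.6), 255, 150)
```

View pics/i.png

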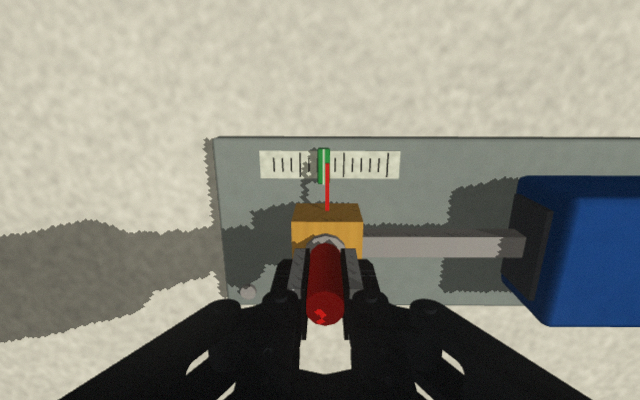

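The pointer at (327,185) stands at the right edge of the green mark at (323,165), 2.2 mm short, and the pin is still seated. I'll pull 2 mm more, check, and hold.

Run:
```python
from plant import *
from h import *
import pickle
e=pickle.load(open('d4.pkl','rb'))[1]
def look():
    c=get_calibration('wrist');p,z=get_image('wrist');r=pm(p,z,c);print(r);return r[0]
d=.0380
move_l([*(e[:2]-d*gx),e[2]],feed=.01);hold(.15)
v=look()
if v is not None and 1<abs(v)<4:
    d+=v/1000;move_l([*(e[:2]-d*gx),e[2]],feed=.01);hold(.15);look()
hold(1.4);look()
o=observe();print(d,o['time_s'],o['eef_pos'],o['ft_force'],o['opening'])
```

```text
(np.float64(0.0), 'markw', np.float64(6.7), 'ptrw', np.float64(1.7), 'dy', np.float64(-12.2), 307, 146)
(np.float64(0.01), 'markw', np.float64(6.7), 'ptrw', np.float64(1.7), 'dy', np.float64(-12.2), 303, 145)
0.038 14.625 [ 0.55283716 -0.16816843  0.0598171 ] [ 4.92542711 -3.43304283  4.17165453] 0.014559738249121159
```

Run:
```python
from plant import *
from h import *
import pickle
e=pickle.load(open('d4.pkl','rb'))[1]
move_l([*e[:2],e[2]],feed=.025);hold(.3)
o=observe();print(o['time_s'],o['eef_pos'],o['ft_force'])
c=get_calibration('wrist');p,z=get_image('wrist');print(pm(p,z,c))
gripper_to(.05);hold(.2)
o=observe();print(o['opening'],o['ft_force'],o['grasp_force'])
move_l([*e[:2],.20],feed=.1)
move_l([*(e[:2]-.06*gy),.21],feed=.15);hold(.3)
o=observe();print(o['time_s'],o['eef_pos'],o['ft_force'])
c=get_calibration('wrist');p,z=get_image('wrist');print(pm(p,z,c))
W=cloud(p,z,c);a=masks(p)['red']&(W[...,2]>.055)&(W[...,2]<.1)&(np.hypot(W[...,0]-EYE[0],W[...,1]-EYE[1])<.02)
q=W[a];t=q[q[:,2]>.09];print('top z',np.median(t[:,2]),cv2.minEnclosingCircle((t[:,:2]*1000).astype(np.float32)))
cv2.imwrite('pics/j.png',p[:,:,::-1])
```

```text
16.5917 [ 0.58390782 -0.18751565  0.05975901] [-1.76265189 -1.43481314  9.52412475]
(np.float64(36.25), 'markw', np.float64(7.6), 'ptrw', np.float64(1.7), 'dy', np.float64(-10.4), 394, 145)
0.04997968167681308 [-0.41725724  0.39915083  0.93627626] 0.0
19.6833 [ 0.55368911 -0.23828214  0.20976897] [-0.34333314 -0.55736335  0.04649257]
(np.float64(36.14), 'markw', np.float64(7.3), 'ptrw', np.float64(1.0), 'dy', np.float64(-9.9), 151, 57)
top z 0.09544011797387414 ((583.1510009765625, -187.6260528564453), 7.622745990753174)
```

View pics/j.png

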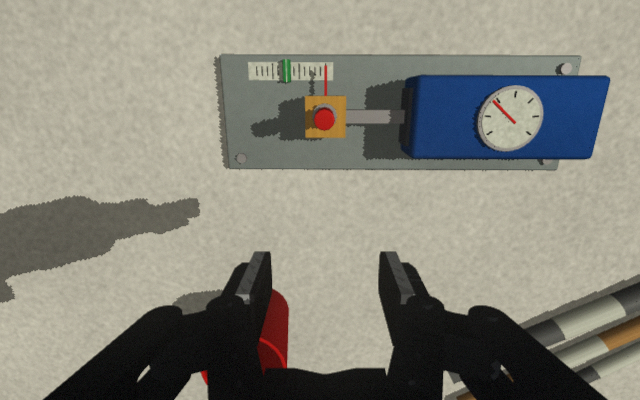

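The pin stands in the eye at (324,119), with its top at 94 mm after the 1.5 mm depth bias, which means fully home. The pointer is back at its home offset (36.1 mm) and the gripper is clear.

```bash
python3 -c "
from plant import *
print(job_done())"
```

```text
the job is handed in; nothing more can be done
None
```

The job is handed in at about 20 s of 54, with no verdict returned: the red pin was seated fully in the eye, the pointer was held on the green marker (0.0 mm off by camera) for about 1.4 s, and the block was eased home at about 25 mm/s with the pin left seated and the gripper clear.

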